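# Feel out the articulator with the worn hinge and set it in the repair pan

### The job

One of the three articulators in the white tray has a worn, loose rear hinge; to the eye they are alike. Find it by feel: rock the upper arms sideways with light pressure, fully to your left and then fully to your right. Then lift the worn one out and set it down gently and upright in the grey repair pan, leaving the two sound ones standing where they are without pressing, squeezing or tipping them hard.

Things in the scene. Friction and masses are not known exactly. Their poses are not given: they have to be found in the camera images.
- tray: fixed white tray, 150 x 351 mm, rim 17 mm, three bays 115 mm apart along y, dividers 12.5 mm high. Origin: centre of underside; x away from the robot, y to its left. In each bay stands an articulator facing the robot: base 115 x 83 x 7 mm, two 98 mm rear posts bearing a hinge pin, an upper arm (flat plate) running forward from it, casts with teeth under the plate and on the base
- bay_left (a point): centre of the left bay's floor, 6 mm above the bench, axes as the tray's; the articulator's base is centred here within 4 mm each way and aligned within 0.03 rad, its hinge to +x. Heights from here, all articulators: upper plate 93 to 99 mm, upper cast 68 to 92.5 mm, thin front pin with nut 108 mm. Mass 0.75 to 0.95 kg, centre of mass at x = +7 mm, z = 33 mm
- bay_middle (a point): centre of the middle bay's floor, otherwise as bay_left. Upper plate: from x = -56 to +38 mm of this point, 52 mm wide (along y) at the rear tapering to 48 mm at x = -49 mm; upper cast below it from x = -31 to +28 mm, up to 70 mm wide. The arms are locked against opening: an articulator can be lifted by the plate's two long edges
- bay_right (a point): centre of the right bay's floor, otherwise as bay_left. The hinge pin is at x = +48 mm of this point; the front end of a sound arm gives about 0.5 mm to each side, of the worn one about 5 mm to each side (under 1 N moves it between its stops). Pushing the front sideways with over about 3 N starts to skid or tip the whole articulator
- repair_pan: open grey plastic work pan on the robot's right, fixed, 180 (x) x 140 (y) x 42 mm, walls and floor 4 mm, flange 7 mm out round the rim, card holder on the front. Origin: centre of its underside; x away from the robot, z up. The polishing lathe between tray and pan is 230 mm high, its guard 255 mm
- pan_floor (a point): centre of the pan's inner floor (172 x 132 mm), 4 mm above the bench, axes as the pan's; an articulator fits with its length along x and about 25 mm to spare all round

How it is judged:
On the way, in this order (a step that is already met when the one before it is completed fails the run):
1. the worn articulator's upper arm has been rocked over to the left, with its base still in the bay (distance between articulator_b_upper_arm_c1 and articulator_b_c2 below 0.0788 m and distance of articulator_b_c0 from where it was at the start of the episode below 0.012 m), for 0.1 s.
2. and then over to the right, with its base still in the bay (distance between articulator_b_upper_arm_c1 and articulator_b_c3 below 0.0788 m and distance of articulator_b_c0 from where it was at the start of the episode below 0.012 m), for 0.1 s.
At the end, for the whole second after the job is handed in: the worn articulator stands flat and upright (within 0.06 rad) on the floor of the repair pan, its base inside the walls (centre within 50 mm of the pan centre each way); the two sound ones stand upright within 12 mm of where they stood (x of articulator_b_c0 in the frame of repair_pan between -0.05 and 0.05 m and y of articulator_b_c0 in the frame of repair_pan between -0.05 and 0.05 m and z of articulator_b_c0 in the frame of repair_pan below 0.012 m and angle between each of articulator_b_c2, articulator_a_c2, articulator_c_c2's own z axis and vertical below 0.06 rad and distance of each of articulator_a_c0, articulator_c_c0 from where it was at the start of the episode below 0.012 m); the robot touches nothing.
It fails at once if the fingers press or squeeze the upper arm of a sound articulator with more than 15 N (contact force between the fingers and articulator_a_upper_arm_c1 above 15 N or contact force between the fingers and articulator_c_upper_arm_c1 above 15 N).
It fails at once if a sound articulator is tipped by more than 0.15 rad (angle between any of articulator_a_c2, articulator_c_c2's own z axis and vertical above 0.15 rad).
It fails at once if the articulator is dropped or banged into the pan (over 80 N) (contact force between repair_pan and anything else above 80 N).
It fails at once if a bystander is pushed more than 30 mm (distance of any of pumice_pot_c0, polish_bottle_c0, masking_tape_c0, wax_spatula_c0, cast_lower_c0, felt_cone_c0 from where it was at the start of the episode above 0.03 m).
It also fails if it takes over 67 s, if anything falls off the work surface, if the arm or the gripper's body presses on something with over 40 N, if the wrist force passes 120 N, or if a joint passes its speed limit or range.

### The arm

A 7-joint arm with a two-finger parallel gripper is mounted at the origin on a cart in front of the work surface, level with it; the furniture and walls round the work are solid. World frame = base frame: x ahead of the robot, y to its left, z up, the work surface at z = 0. Lengths are in m, angles in rad, forces in N, time in s.
With the tool pointing down it reaches from about 0.35 to 0.9 m from the base axis. Payload 8.1 kg.
Tool frame: the origin (TCP) lies at the very end of the fingers, on their centre line; the grasp point (between the pads) lies 19 mm behind it; z points along the fingers, y is the line along which they close (so a half turn about z gives the same grasp; the last joint's range is limited). The gripper opens to 92 mm and grips with 3 to 60 N. Pads are 19 mm wide; open, the fingers measure 130 mm over their backs; the gripper's body (75 mm by 190 mm) begins 47 mm behind the grasp point.
Start: joints at [1.176, 0.434, 0.025, 1.573, -0.012, 1.134, -0.075], TCP at [0.18, -0.599, 0.227] pointing down, gripper open.
Joint ranges: [-2.62, 2.62], [-0.44, 2.09], [-1.27, 1.32], [0.08, 2.57], [-1.32, 4.46], [0.12, 2], [-2.74, 2.74]. Speed limits (rad/s): [2.22, 2.22, 3.01, 3.01, 3.14, 3.14, 3.14].

### API

Orientations are given as a unit quaternion [w, x, y, z].
In Python, from rig import arm, eyes gives the robot as it stands.
- The arm moves only by the shell command python3 -m jog 'ROWS'. ROWS is JSON, a list that holds one entry, the list of rows, each a list of 5 numbers: the finger opening in mm, from 0 to 91.8, then the shift along the tool's x, y, z in mm, then the turn about the tool's z in degrees. In form: [[[gripper, tx, ty, tz, roll], ...]]. A call has exactly 10 rows; each row is the pose to reach, as a shift and turn from the pose commanded when the call began, along the tool's axes at that moment; what a row does not reach only later rows make up. A row lasts 1/8 s, in which the tool goes at most 62.5 mm and 10.7 degrees, less where a joint would pass 70% of its speed; a pose out of reach is approached as far as the arm can. A call with a gripper value outside its range is refused whole. The fingers move at their own pace and stop on an object; the grip force is fixed at half the most. Time passes only in rows, so rows that repeat a pose let the fingers close, or fill a call up. It gives the time, the measured TCP pose, the force, the opening and the grip force at its end, in the units of the state.
- arm.get_obs(): the state, without advancing time (a new reading comes with each control period).
- eyes.capture(name): name is "side" or "top"; returns a dict with "frame" (400x640x3 uint8, red, green, blue), "vertical_fov" (degrees; the focal length in pixels is half the picture's height over the tangent of half this angle, whatever the lens; pixels are square), "cx", "cy" (the principal point, pixels), "D" ([k1, k2, p1, p2, k3] as OpenCV has them; the pictures are not rectified), "eye" and "attitude" of the camera in the world. Camera axes: x right, y down, z forward; pixel columns grow to the right and rows downward; lengths in m; the calibration is good to about 2 mm. A picture is of the moment at which its call begins. There is no depth.
- arm.job_done(): hands the job in; it is judged then, once.
The state is a dict: "time": time; "joint_pos": joint angles; "joint_velocities": joint speeds; "effort": joint torques, N m; "tcp_pos": TCP position; "orientation": TCP orientation; "wrist_force": force on the tool from outside, world axes, zero at the start; "moment": the same for the moment, N m; "width": finger opening in m; "grip_force": force on a finger pad.
Only numpy, scipy, OpenCV 4.12 (cv2) and the standard library are available. Lean on these libraries where they do the work, as an engineer would, in place of code of your own. Each camera call takes 0.05 s, during which the arm holds its last target. There are 200 camera calls.

## Working session

There is one attempt and no reset: what is moved stays moved. The work goes in short steps, Python scripts to look and compute and a shell command to move; the robot and the scene stay as the last step left them, time stands still between calls to the robot, and variables do not carry over. Pictures are saved under pics/ and viewed, at most 10 in all, crops included, and the job is handed in when it is done.

```bash
mkdir -p pics; ls
python3 - <<'E'
from rig import arm, eyes
import cv2,json,numpy as np
o=arm.get_obs()
print({k:np.round(v,3).tolist() for k,v in o.items()})
for n in("side","top"):
    c=eyes.capture(n)
    cv2.imwrite(f"pics/{n}0.png",c["frame"][:,:,::-1])
    print({k:(np.round(v,5).tolist()) for k,v in c.items() if k!="frame"})
E
```

```text
pics
{'time': 0.0, 'joint_pos': [1.176, 0.435, 0.025, 1.574, -0.012, 1.134, -0.075], 'joint_velocities': [-0.001, 0.001, -0.001, -0.002, -0.001, -0.0, -0.0], 'effort': [-0.001, -66.785, 0.985, -31.446, -0.06, 0.043, 0.0], 'tcp_pos': [0.18, -0.598, 0.226], 'orientation': [-0.001, 0.989, 0.145, -0.0], 'wrist_force': [-0.358, 0.241, 0.397], 'moment': [0.006, -0.009, -0.025], 'grip_force': 0.0, 'width': 0.092}
{'vertical_fov': 57.72193, 'cx': 320.30433, 'cy': 197.65993, 'D': [-0.06152, 0.0, 0.0, 0.0, 0.0], 'eye': [0.81374, -0.49492, 0.79735], 'attitude': [-0.32495, 0.91859, 0.21081, -0.07847]}
{'vertical_fov': 50.21838, 'cx': 313.12008, 'cy': 192.39523, 'D': [-0.03949, 0.0, 0.0, 0.0, 0.0], 'eye': [0.42416, 0.08066, 1.55668], 'attitude': [-0.02086, 0.71476, -0.69818, 0.03502]}
```

View pics/side0.png

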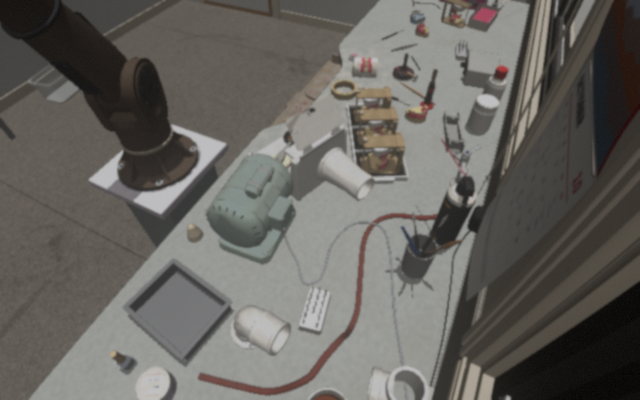

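View pics/top0.png

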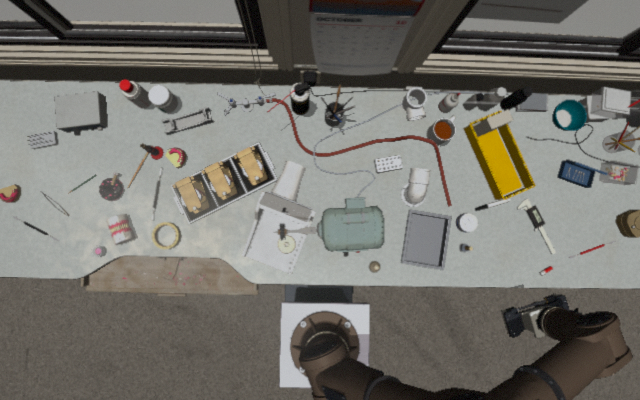

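The top view shows the tray, rotated, around (224,181) with three tan plates. The pan is at (426,239), and the lathe is between them at about (350,225). The side view shows the tray at (378,140) and the pan at (180,310). Next I'll rectify both views and zoom in.

```bash
cat > h.py <<'E'
import numpy as np, cv2
from scipy.spatial.transform import Rotation as R
from rig import arm, eyes
def cam(n):
    c=eyes.capture(n); f=200/np.tan(np.radians(c["vertical_fov"])/2)
    c["K"]=np.array([[f,0,c["cx"]],[0,f,c["cy"]],[0,0,1]]); q=c["attitude"]
    c["R"]=R.from_quat([q[1],q[2],q[3],q[0]]).as_matrix(); c["D"]=np.array(c["D"]); c["eye"]=np.array(c["eye"]); return c
def cast(c,px,z):
    p=cv2.undistortPoints(np.array(px,float).reshape(-1,1,2),c["K"],c["D"]).reshape(-1,2)
    d=np.c_[p,np.ones(len(p))]@c["R"].T
    return c["eye"]+d*((z-c["eye"][2])/d[:,2])[:,None]
def proj(c,P):
    r=c["R"].T
    return cv2.projectPoints(np.array(P,float).reshape(-1,1,3),cv2.Rodrigues(r)[0],-r@c["eye"],c["K"],c["D"])[0].reshape(-1,2)
E
python3 - <<'E'
from h import *
c=cam("top"); f=c["frame"][:,:,::-1]
a=cv2.resize(f[138:228,165:285],None,fx=5,fy=5,interpolation=cv2.INTER_CUBIC)
cv2.imwrite("pics/t1.png",a)
s=cam("side"); g=s["frame"][:,:,::-1]
a=cv2.resize(g[70:190,330:420],None,fx=5,fy=5,interpolation=cv2.INTER_CUBIC)
cv2.imwrite("pics/s1.png",a)
# pan by grey mask near (426,239)
hsv=cv2.cvtColor(f,cv2.COLOR_BGR2HSV)
print(hsv[239,426],hsv[239,460],hsv[180,224],f[166,250],f[188,187],f[240,404])
tan=((hsv[...,0]>8)&(hsv[...,0]<25)&(hsv[...,1]>80)&(hsv[...,2]>120)).astype(np.uint8)
tan[:138]=0;tan[228:]=0;tan[:,:170]=0;tan[:,280:]=0
n,l,st,ce=cv2.connectedComponentsWithStats(tan)
for i in range(1,n):
    if st[i,4]>80:
        cn=np.argwhere(l==i)[:,::-1].astype(np.float32); r=cv2.minAreaRect(cn); print(st[i],r, cast(c,cv2.boxPoints(r),0.105).round(3).tolist())
E
```

```text
[120   9 135] [ 42   7 171] [ 19  98 182] [111 158 186] [118 157 178] [111 114 111]
[234 147  29  38 500] ((251.92747497558594, 164.62435913085938), (35.796546936035156, 21.664634704589844), 56.82148742675781) [[0.659, 0.33, 0.105], [0.702, 0.27, 0.105], [0.6, 0.199, 0.105], [0.558, 0.26, 0.105]]
[205 162  28  38 487] ((220.20004272460938, 180.40000915527344), (35.7770881652832, 18.782970428466797), 63.43495178222656) [[0.612, 0.428, 0.105], [0.642, 0.372, 0.105], [0.534, 0.313, 0.105], [0.504, 0.369, 0.105]]
[176 177  25  34 405] ((190.8000030517578, 193.1000213623047), (32.199378967285156, 18.335756301879883), 63.43495178222656) [[0.561, 0.523, 0.105], [0.59, 0.469, 0.105], [0.493, 0.415, 0.105], [0.464, 0.47, 0.105]]
```

View pics/t1.png

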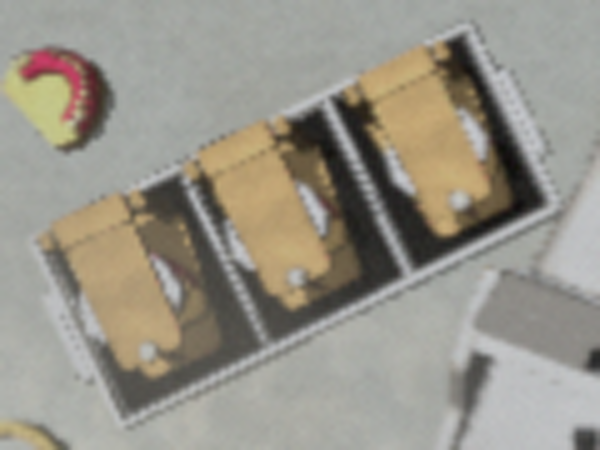

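View pics/s1.png

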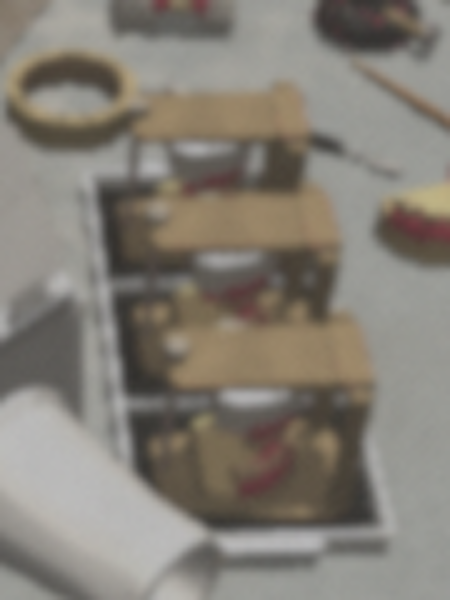

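The top crop shows the tray rim corners at crop pixels (36,240), (470,28), (553,203) and (127,422). The front-pin nuts are at (459,200), (297,277) and (148,351). In the side crop the near articulator, in the right bay, shows its nut at (177,345), and the hinge ends are on the right.

Run:
```python
from h import *
c=cam("top"); s=cam("side")
t=lambda a:(np.array(a)+.5)/5-.5
P=cast(c,t([(36,240),(470,28),(553,203),(127,422)])+[165,138],.017)[:,:2]
print(P.round(4).tolist(),[np.linalg.norm(P[i]-P[i-1]).round(4) for i in range(4)])
ctr=P.mean(0); y=(P[0]-P[1])+(P[3]-P[2]); x=(P[0]-P[3])+(P[1]-P[2])
print("ctr",ctr,"yaw",np.degrees(np.arctan2(-y[0],y[1])),np.degrees(np.arctan2(x[1],x[0])))
th=np.arctan2(-y[0],y[1]); M=np.array([[np.cos(th),-np.sin(th)],[np.sin(th),np.cos(th)]])
N=cast(c,t([(148,351),(297,277),(459,200)])+[165,138],.114)[:,:2]
print("nuts top in tray", ((N-ctr)@M).round(4).tolist())
print("plates corners in bay (z=.105), hinge L/R end then front")
# side check: projection of tray corners in side crop
print("side crop corners",((proj(s,np.c_[P,[.017]*4])-[330,70])*5).round(0).tolist())
# nuts triangulate w/ side
print("nuts on side", ((cast(s,t([(157,210),(177,345)])+[330,70],.114)[:,:2]-ctr)@M).round(4).tolist())
# pan
f=c["frame"]; m=(f.max(2)<135).astype(np.uint8)[195:280,390:465]
m=cv2.morphologyEx(m,cv2.MORPH_OPEN,np.ones((3,3)))
k=max(cv2.findContours(m,0,2)[0],key=cv2.contourArea); r=cv2.minAreaRect(k.astype(np.float32)); b=cv2.boxPoints(r)+[390,195]
Q=cast(c,b,.042)[:,:2]; print("pan",b.round(1).tolist(),Q.round(4).tolist(),Q.mean(0),[np.linalg.norm(Q[i]-Q[i-1]).round(4) for i in range(4)])
a=np.vstack([cv2.resize(f[190:285,385:470],None,fx=5,fy=5,interpolation=2)])[:,:,::-1]
g=cv2.resize(s["frame"][250:370,110:245],None,fx=2.7,fy=2.7)[:,:,::-1]
o=np.zeros((max(len(a),len(g)),a.shape[1]+g.shape[1],3),np.uint8); o[:len(a),:a.shape[1]]=a; o[:len(g),a.shape[1]:]=g
print(o.shape); cv2.imwrite("pics/pan.png",o)
```

```text
[[0.5587, 0.5626], [0.7216, 0.2541], [0.5948, 0.1898], [0.4292, 0.4909]] [np.float64(0.1481), np.float64(0.3488), np.float64(0.1423), np.float64(0.3436)]
ctr [0.57607125 0.37432356] yaw 28.320493950116735 27.9508445054781
nuts top in tray [[-0.05, 0.1162], [-0.0505, 0.0046], [-0.0531, -0.1164]]
plates corners in bay (z=.105), hinge L/R end then front
side crop corners [[291.0, 165.0], [382.0, 529.0], [139.0, 533.0], [82.0, 172.0]]
nuts on side [[-0.0494, 0.0045], [-0.0519, -0.1168]]
pan [[403.7, 263.1], [411.2, 210.5], [450.4, 216.1], [442.9, 268.7]] [[0.3013, -0.2747], [0.4883, -0.3004], [0.4714, -0.4424], [0.284, -0.4153]] [ 0.38623651 -0.35819911] [np.float64(0.1417), np.float64(0.1888), np.float64(0.143), np.float64(0.1894)]
(475, 789, 3)
```

View pics/pan.png

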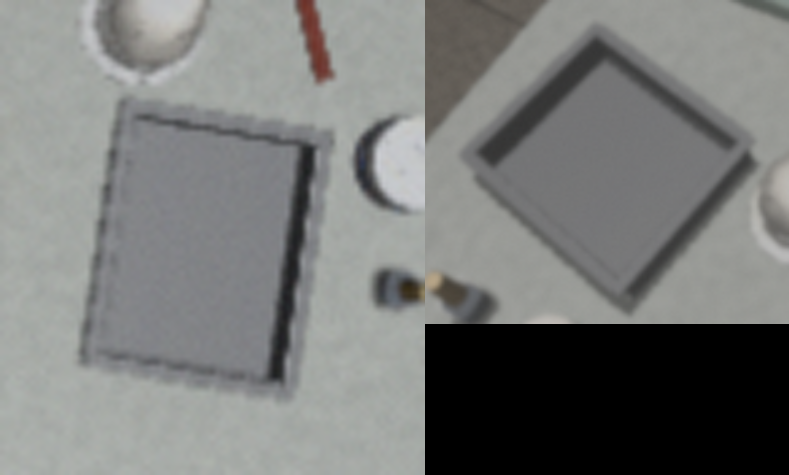

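The crops show the pan clearly, with outer rim corners at about (122,97), (332,130), (293,400) and (80,365) in the left half. Nothing is inside it. The pan centre is about (0.387, -0.357) at yaw -8°, and the tray centre is (0.576, 0.374) at yaw 28°.

```bash
cat >> h.py <<'E'
CT=np.array([.5761,.3743]); TH=np.radians(28.1); M=np.array([[np.cos(TH),-np.sin(TH)],[np.sin(TH),np.cos(TH)]])
def tray(x,y): return CT+M@[x,y]   # tray frame -> world xy
def delta(P,T):
    """from commanded pose P=(x,y,z,yawdeg of tool x) to T, tool mm & deg"""
    a=np.radians(P[3]); d=np.array(T[:3])-P[:3]
    return np.round([1e3*(np.cos(a)*d[0]+np.sin(a)*d[1]),1e3*(np.sin(a)*d[0]-np.cos(a)*d[1]),-1e3*d[2],-(T[3]-P[3])],1).tolist()
def pose(o=None):
    o=o or arm.get_obs(); q=o["orientation"]; X=R.from_quat([q[1],q[2],q[3],q[0]]).as_matrix()
    return [*o["tcp_pos"],np.degrees(np.arctan2(X[1,0],X[0,0]))], X
E
python3 - <<'E'
from h import *
P,X=pose(); print(np.round(P,4),X.round(3).tolist())
print(delta(P,[.45,-.25,.36,16.7]), delta(P,[*tray(-.0465,.0046),.36,28.1]), delta(P,[*tray(-.0465,.0046),.094,28.1]))
E
```

```text
[ 0.1797 -0.5984  0.2265 16.7146] [[0.958, 0.288, -0.0], [0.288, -0.958, 0.0], [-0.0, -0.001, -1.0]]
[359.1, -256.0, -133.5, 0.0] [612.9, -813.0, -133.5, -11.4] [612.9, -813.0, 132.5, -11.4]
```

```bash
python3 -m jog '[[[60,0,0,-62,0],[60,40,-20,-110,0],[60,90,-50,-134,0],[60,140,-85,-134,0],[60,190,-120,-134,0],[60,240,-155,-134,0],[60,290,-190,-134,0],[60,335,-230,-134,-3],[60,375,-275,-134,-6],[60,410,-325,-134,-11.4]]]'; python3 -c "
from h import *
print(delta(pose()[0],[*tray(-.0465,.0046),.36,28.1]),np.round(pose()[0],4), arm.get_obs()['joint_pos'])"
```

```text
time: 1.55
tcp_pos: [0.4797, -0.1676, 0.3607]
orientation: [0.0, 0.97, 0.244, 0.0]
wrist_force: [1.0, -0.3, 0.9]
width: 0.0599
grip_force: 0.0
[294.9, -436.4, 0.7, 0.2] [ 0.4797 -0.1676  0.3607 28.2501] [ 0.47832235  0.17788899 -0.29587912  1.61024248  0.05282411  1.36104866
 -0.90188342]
```

```bash
python3 -m jog '[[[60,38,-48,0,0],[60,72,-97,0,0],[60,105,-146,0,0],[60,138,-195,0,0],[60,171,-244,0,0],[60,204,-293,0,0],[60,237,-342,0,0],[60,270,-391,0,0],[60,295,-436,0,0],[60,295,-436,0,0]]]'; python3 -c "
from h import *
print(delta(pose()[0],[*tray(-.0465,.0046),.094,28.1]),np.round(pose()[0],4))
c=cam('top'); s=cam('side')
o=np.zeros((500,800,3),np.uint8)
o[:500,:400]=cv2.resize(c['frame'][120:245,170:270],None,fx=4,fy=4)[:,:,::-1]
o[:500,400:]=cv2.resize(s['frame'][50:175,320:420],None,fx=4,fy=4)[:,:,::-1]
cv2.imwrite('pics/a.png',o)"
```

```text
time: 2.8
tcp_pos: [0.5315, 0.359, 0.3596]
orientation: [-0.001, 0.969, 0.246, -0.001]
wrist_force: [0.1, -0.5, -0.3]
width: 0.0603
grip_force: 0.0
[0.0, 2.9, 265.6, 0.4] [ 0.5315  0.359   0.3596 28.5015]
```

```bash
python3 -m jog '[[[60,0,1,60,0],[60,0,1,120,0],[60,0,1,175,0],[60,0,1,215,0],[60,0,1,240,0],[60,0,1,255,0],[60,0,1,265,0],[60,0,1,265,0],[60,0,1,265,0],[60,0,1,265,0]]]'; python3 -c "
from h import *
print(delta(pose()[0],[*tray(-.0465,.0046),.094,28.1]),np.round(pose()[0],4))
c=cam('top'); s=cam('side')
o=np.zeros((500,800,3),np.uint8)
o[:500,:400]=cv2.resize(c['frame'][120:245,170:270],None,fx=4,fy=4)[:,:,::-1]
o[:500,400:]=cv2.resize(s['frame'][50:175,320:420],None,fx=4,fy=4)[:,:,::-1]
cv2.imwrite('pics/a.png',o)"
```

```text
time: 4.15
tcp_pos: [0.5346, 0.3536, 0.0966]
orientation: [-0.0, 0.97, 0.243, 0.001]
wrist_force: [0.0, -0.1, -0.1]
width: 0.0599
grip_force: 0.0
[-0.1, -3.3, 2.6, 0.0] [ 0.5346  0.3536  0.0966 28.1147]
```

View pics/a.png

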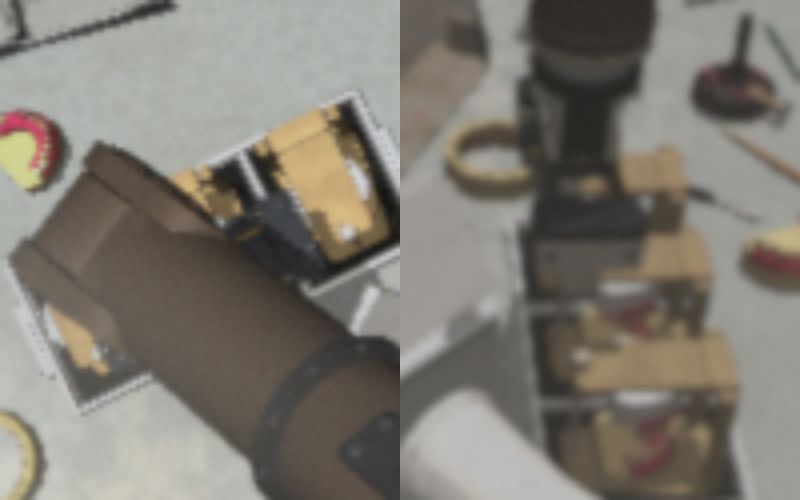

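The gripper straddles the middle arm's front end. The right articulator's nut is visible at (348,232) in the top crop and has not moved. Next I push left slowly with the right finger.

```bash
python3 -m jog '[[[60,0,-6,2,0],[60,0,-8,2,0],[60,0,-9,2,0],[60,0,-10,2,0],[60,0,-11,2,0],[60,0,-12,2,0],[60,0,-12.5,2,0],[60,0,-13,2,0],[60,0,-13,2,0],[60,0,-13,2,0]]]'; python3 -c "
from h import *
o=arm.get_obs();print(delta(pose()[0],[*tray(-.0465,.0046),.094,28.1]),o['wrist_force'][:2]@M,o['moment'],o['width'])"
```

```text
time: 5.5
tcp_pos: [0.5279, 0.3647, 0.0936]
orientation: [0.0, 0.97, 0.243, -0.0]
wrist_force: [-0.7, -2.1, -0.0]
width: 0.06
grip_force: 1.2
[0.6, 9.6, -0.4, 0.0] [-1.59915385 -1.50047825] [-0.69141451  0.04841125 -0.09435521] 0.05995670467336009
```

```bash
python3 -m jog '[[[60,0,6,0,0],[60,0,10,0,0],[60,0,11,0,0],[60,0,12,0,0],[60,0,13,0,0],[60,0,14,0,0],[60,0,15,0,0],[60,0,16,0,0],[60,0,17,0,0],[60,0,17,0,0]]]'; python3 -c "
from h import *
o=arm.get_obs();print(delta(pose()[0],[*tray(-.0465,.0046),.094,28.1]),o['wrist_force'][:2]@M,o['moment'],o['width'])"
```

```text
time: 6.75
tcp_pos: [0.536, 0.3496, 0.0936]
orientation: [0.0, 0.97, 0.243, -0.0]
wrist_force: [-2.4, 1.1, 0.6]
width: 0.0601
grip_force: 1.1
[0.5, -7.5, -0.4, 0.0] [-1.66114029  2.08824642] [0.24302696 0.62420284 0.08606733] 0.06005206552522579
```

```bash
python3 -m jog '[[[60,0,-7,0,0],[60,0,-7,-32,0],[60,-1,40,-36,0],[60,-2,95,-36,0],[60,-2,113.5,-36,0],[60,-2,113.5,-36,0],[60,-2,113.5,-10,0],[60,-2,113.5,0,0],[60,-2,113.5,0,0],[60,-2,113.5,0,0]]]'; python3 -c "
from h import *
o=arm.get_obs();print(delta(pose()[0],[*tray(-.049,-.1164),.094,28.1]),o['wrist_force'][:2]@M,o['moment'],o['width'])
s=cam('side');c=cam('top')
cv2.imwrite('pics/b.png',np.hstack([cv2.resize(c['frame'][120:245,170:270],None,fx=4,fy=4),cv2.resize(s['frame'][50:175,320:420],None,fx=4,fy=4)])[:,:,::-1])"
```

```text
time: 8.0
tcp_pos: [0.5878, 0.2497, 0.0944]
orientation: [-0.0, 0.97, 0.243, 0.0]
wrist_force: [0.1, 0.2, 1.0]
width: 0.0599
grip_force: 0.0
[-0.7, 1.0, 0.4, 0.1] [0.16279219 0.1303095 ] [-0.0024491  -0.04591602  0.01234382] 0.05992173545246645
```

```bash
python3 -m jog '[[[60,0,-2,0,0],[60,0,-3,0,0],[60,0,-4,0,0],[60,0,-5,0,0],[60,0,-6,0,0],[60,0,-7,0,0],[60,0,-8,0,0],[60,0,-8.5,0,0],[60,0,-8.5,0,0],[60,0,-8.5,0,0]]]'; python3 -c "
from h import *
o=arm.get_obs();print(delta(pose()[0],[*tray(-.049,-.1164),.094,28.1]),o['wrist_force'][:2]@M,o['moment'],o['width'])"
```

```text
time: 9.35
tcp_pos: [0.5837, 0.2557, 0.0936]
orientation: [0.0, 0.97, 0.243, -0.0]
wrist_force: [0.1, -4.5, 1.2]
width: 0.0598
grip_force: 1.6
[0.1, 8.2, -0.4, -0.0] [-2.05478204 -3.97236451] [-0.89217907  0.0461759  -0.12383422] 0.059841682244522944
```

```bash
python3 -m jog '[[[60,0,5,0,0],[60,0,8,-30,0],[60,0,-20,-36,0],[60,0,-80,-36,0],[60,2,-140,-36,0],[60,3,-200,-36,0],[60,3,-224.4,-36,0],[60,3,-224.4,-25,0],[60,3,-224.4,0,0],[60,3,-224.4,0,0]]]';  python3 -c "
from h import *
o=arm.get_obs();print(delta(pose()[0],[*tray(-.046,.1162),.094,28.1]),o['wrist_force'][:2]@M,o['moment'],o['width'])"
```

```text
time: 10.6
tcp_pos: [0.4809, 0.4528, 0.0913]
orientation: [0.001, 0.97, 0.242, -0.002]
wrist_force: [-0.4, -0.2, -0.2]
width: 0.0601
grip_force: 0.0
[1.0, -2.1, -2.7, -0.1] [-0.4092015   0.02728525] [-0.02124687 -0.04518459 -0.037305  ] 0.060057949801403
```

```bash
python3 -m jog '[[[60,0,-2,0,0],[60,0,-3,0,0],[60,0,-4,0,0],[60,0,-5,0,0],[60,0,-6,0,0],[60,0,-7,0,0],[60,0,-8,0,0],[60,0,-8.5,0,0],[60,0,-8.5,0,0],[60,0,-8.5,0,0]]]'; python3 -c "
from h import *
o=arm.get_obs();print(delta(pose()[0],[*tray(-.046,.1162),.094,28.1]),o['wrist_force'][:2]@M,o['moment'],o['width'])"
```

```text
time: 11.85
tcp_pos: [0.4767, 0.463, 0.0937]
orientation: [-0.0, 0.97, 0.243, -0.0]
wrist_force: [0.3, 0.1, -0.0]
width: 0.0599
grip_force: 0.1
[-0.1, 8.9, -0.3, 0.0] [ 0.31277973 -0.07312704] [-0.06832318 -0.01252112 -0.00804463] 0.05992749034991305
```

```bash
python3 -m jog '[[[60,0,-1,0,0],[60,0,-1.5,0,0],[60,0,-2,0,0],[60,0,-2.5,0,0],[60,0,-3,0,0],[60,0,-3.5,0,0],[60,0,-3.5,0,0],[60,0,-3.5,0,0],[60,0,-3.5,0,0],[60,0,-3.5,0,0]]]'; python3 -c "
from h import *
o=arm.get_obs();print(delta(pose()[0],[*tray(-.046,.1162),.094,28.1]),o['wrist_force'][:2]@M,o['moment'],o['width'])
s=cam('side');c=cam('top')
cv2.imwrite('pics/c.png',np.hstack([cv2.resize(c['frame'][120:245,150:250],None,fx=4,fy=4),cv2.resize(s['frame'][50:175,320:420],None,fx=4,fy=4)])[:,:,::-1])"
```

```text
time: 13.1
tcp_pos: [0.4751, 0.4659, 0.0937]
orientation: [0.0, 0.97, 0.243, -0.0]
wrist_force: [0.6, -3.9, 1.0]
width: 0.06
grip_force: 1.4
[-0.0, 12.1, -0.3, 0.0] [-1.3689479  -3.74593407] [-0.69277594 -0.06917137 -0.01169573] 0.06001788952608678
```

View pics/c.png

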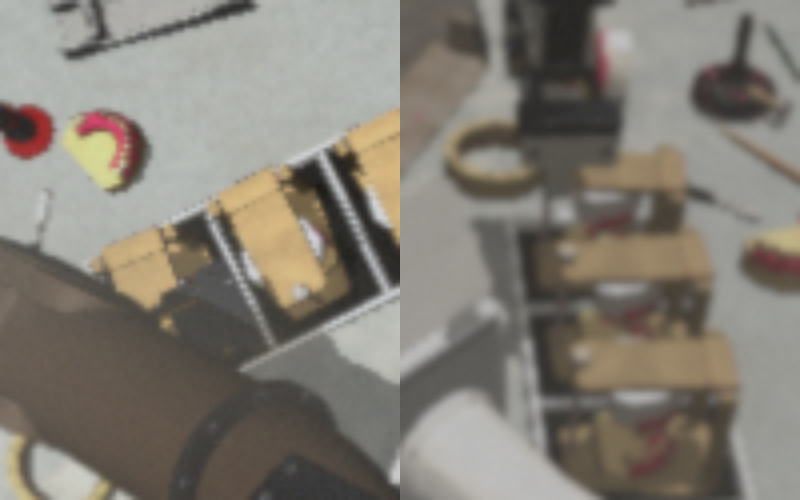

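The middle and right articulators look undisturbed, with nuts at (302,292) in the top crop and (568,255) and (580,353) in the side crop. The left arm gave about 6 mm before it resisted. Now I check how much it gives to the right.

```bash
python3 -m jog '[[[60,0,8,0,0],[60,0,11,0,0],[60,0,12,0,0],[60,0,13,0,0],[60,0,14,0,0],[60,0,15,0,0],[60,0,16,0,0],[60,0,17,0,0],[60,0,17.5,0,0],[60,0,17.5,0,0]]]'; python3 -c "
from h import *
o=arm.get_obs();print(delta(pose()[0],[*tray(-.046,.1162),.094,28.1]),o['wrist_force'][:2]@M,o['moment'],o['width'])"
```

```text
time: 14.45
tcp_pos: [0.4834, 0.4506, 0.0937]
orientation: [0.0, 0.97, 0.243, 0.0]
wrist_force: [0.5, -1.0, 0.3]
width: 0.0604
grip_force: 0.1
[-0.1, -5.2, -0.3, 0.0] [-0.01141059 -1.07090319] [-0.00278182 -0.00054147  0.03810368] 0.06040453730256069
```

The left one moves freely, so it is the worn one. I continue to its right stop.

```bash
python3 -m jog '[[[60,0,1,0,0],[60,0,2,0,0],[60,0,3,0,0],[60,0,4,0,0],[60,0,5,0,0],[60,0,5.5,0,0],[60,0,5.5,0,0],[60,0,5.5,0,0],[60,0,5.5,0,0],[60,0,5.5,0,0]]]'; python3 -c "
from h import *
o=arm.get_obs();print(delta(pose()[0],[*tray(-.046,.1162),.094,28.1]),o['wrist_force'][:2]@M,o['moment'],o['width'])"
```

```text
time: 15.7
tcp_pos: [0.4857, 0.4458, 0.0937]
orientation: [0.0, 0.97, 0.243, -0.0]
wrist_force: [-2.4, 2.3, 0.2]
width: 0.0603
grip_force: 1.3
[0.1, -10.5, -0.3, 0.0] [-1.04937155  3.1902526 ] [0.29733122 0.57442894 0.04515219] 0.060308584313648356
```

Rocked both ways. Now I raise the gripper, move over the centre of mass, and descend straddling the plate.

```bash
python3 -m jog '[[[60,0,-6,0,0],[75,0,-8,-32,0],[75,0,-10,-36,0],[75,40,-10.3,-36,0],[75,54,-10.3,-36,0],[75,54,-10.3,-36,0],[75,54,-10.3,-20,0],[75,54,-10.3,-9,0],[75,54,-10.3,-7.5,0],[75,54,-10.3,-7.5,0]]]'; python3 -c "
from h import *
o=arm.get_obs();print(delta(pose()[0],[*tray(.008,.116),.1005,28.1]),o['wrist_force'],o['width'],pose()[0][2])
s=cam('side');c=cam('top')
cv2.imwrite('pics/d.png',cv2.resize(s['frame'][50:150,320:430],None,fx=5,fy=5)[:,:,::-1])"
```

```text
time: 16.95
tcp_pos: [0.5285, 0.4803, 0.1011]
orientation: [0.0, 0.97, 0.243, -0.0]
wrist_force: [0.9, -0.5, 0.5]
width: 0.0753
grip_force: 0.0
[0.1, -0.1, 0.6, 0.0] [ 0.89269342 -0.52200966  0.52529458] 0.07531303136082218 0.10111898048515773
```

View pics/d.png

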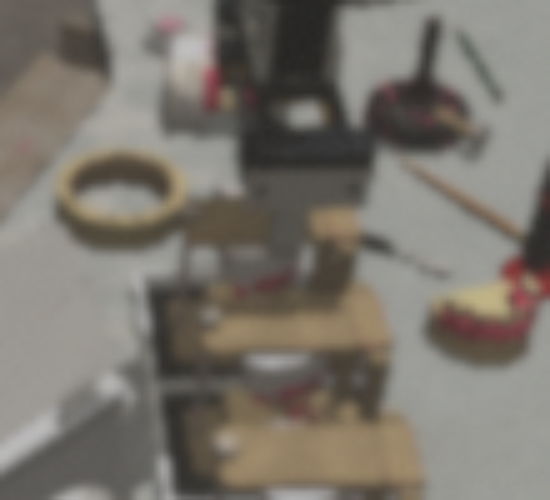

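The finger at (305,220) sits alongside the left plate between its front end and the hinge. Closing now.

```bash
python3 -m jog '[[[75,0,0,0.5,0],[60,0,0,0.5,0],[52,0,0,0.5,0],[45,0,0,0.5,0],[40,0,0,0.5,0],[40,0,0,0.5,0],[40,0,0,0.5,0],[40,0,0,0.5,0],[40,0,0,0.5,0],[40,0,0,0.5,0]]]'
```

```text
time: 18.3
tcp_pos: [0.5287, 0.4801, 0.1006]
orientation: [0.0, 0.97, 0.243, -0.0]
wrist_force: [-0.6, -3.1, 0.4]
width: 0.0493
grip_force: 30.0
```

```bash
python3 -m jog '[[[40,0,0,-1,0],[40,0,0,-2,0],[40,0,0,-4,0],[40,0,0,-7,0],[40,0,0,-11,0],[40,0,0,-16,0],[40,0,0,-22,0],[40,0,0,-30,0],[40,0,0,-35,0],[40,0,0,-35,0]]]'; python3 -c "
from h import *
o=arm.get_obs();print(o['wrist_force'],M.T@np.array(o['moment'][:2]),o['width'],pose()[0])
s=cam('side');c=cam('top')
cv2.imwrite('pics/e.png',cv2.resize(s['frame'][40:150,320:430],None,fx=5,fy=5)[:,:,::-1])"
```

```text
time: 19.55
tcp_pos: [0.5289, 0.4807, 0.1364]
orientation: [-0.0, 0.97, 0.243, 0.0]
wrist_force: [-0.6, 0.5, -7.8]
width: 0.0493
grip_force: 29.8
[-0.57979677  0.51439935 -7.79724117] [-0.05523229 -0.02753898] 0.04927033285169411 [np.float64(0.5288722010877867), np.float64(0.4806613674249476), np.float64(0.13642149881327142), np.float64(28.111174738794812)]
```

View pics/e.png

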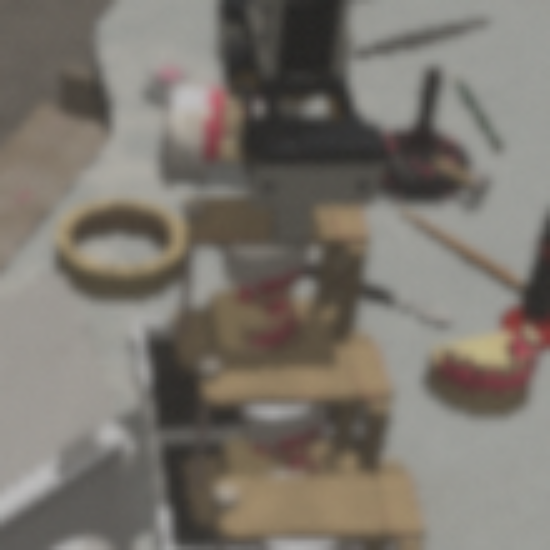

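It is lifted level, with the base clear of the tray and 7.8 N on the wrist. Now I compute the carry.

```bash
python3 - <<'E'
from h import *
P=pose()[0]; a=np.radians(-8); T=[.387+.007*np.cos(a),-.357+.007*np.sin(a)]
print(T,delta(P,[*P[:2],.395,28.1]),delta(P,[.47,.06,.395,10]),delta(P,[*T,.395,-8]))
E
python3 -m jog '[[[40,0,0,-15,0],[40,0,0,-45,0],[40,0,0,-80,0],[40,0,0,-120,0],[40,0,0,-160,0],[40,0,0,-200,0],[40,0,0,-235,0],[40,0,0,-252,0],[40,0,0,-259,0],[40,0,0,-259,0]]]'
```

```text
[np.float64(0.393931876481191), np.float64(-0.35797421170672045)] [0.0, 0.0, -259.4, 0.0] [-249.7, 343.0, -259.4, 18.1] [-513.8, 675.9, -259.4, 36.1]
time: 20.9
tcp_pos: [0.5285, 0.4804, 0.3949]
orientation: [-0.0, 0.97, 0.243, 0.0]
wrist_force: [-0.6, 0.0, -9.7]
width: 0.0492
grip_force: 29.6
```

```bash
python3 -m jog '[[[40,-9,12,0,1],[40,-30,40,0,3],[40,-58,76,0,5],[40,-88,116,0,7],[40,-118,156,0,9],[40,-148,196,0,11],[40,-178,236,0,13],[40,-206,274,0,15],[40,-230,306,0,17],[40,-250,330,0,18]]]'; python3 -c "
from h import *
P=pose()[0]; print(np.round(P,4), delta(P,[.3939,-.358,.395,-8]))"
```

```text
time: 22.15
tcp_pos: [0.4626, 0.0693, 0.3939]
orientation: [0.0, 0.996, 0.087, -0.001]
wrist_force: [0.7, -0.6, -8.7]
width: 0.0493
grip_force: 29.6
[0.4626 0.0693 0.3939 9.9708] [-141.7, 408.9, -1.1, 18.0]
```

```bash
python3 -m jog '[[[40,-8,22,0,1],[40,-25,72,0,3],[40,-45,130,0,5],[40,-65,190,0,7],[40,-85,250,0,9],[40,-105,310,0,12],[40,-123,360,0,14],[40,-136,392,0,16],[40,-142,408,0,18],[40,-142,408,0,18]]]'; python3 -c "
from h import *
P=pose()[0]; print(np.round(P,4), delta(P,[.3939,-.358,.20,-8]))"
```

```text
time: 23.4
tcp_pos: [0.3953, -0.3555, 0.3941]
orientation: [-0.0, 0.998, -0.07, -0.0]
wrist_force: [0.0, 0.5, -8.9]
width: 0.0488
grip_force: 29.6
[ 0.3953 -0.3555  0.3941 -7.9783] [-1.1, 2.6, 194.1, 0.0]
```

```bash
python3 -m jog '[[[40,-1,2,10,0],[40,-1,2,35,0],[40,-1,2,70,0],[40,-1,2,110,0],[40,-1,2,150,0],[40,-1,2,185,0],[40,-1,2,210,0],[40,-1,2,222,0],[40,-1,2,228,0],[40,-1,2,228,0]]]'; python3 -c "
from h import *
P=pose()[0]; print(np.round(P,4), delta(P,[.3939,-.358,.0986,-8]))
s=cam('side');c=cam('top')
cv2.imwrite('pics/f.png',np.hstack([cv2.resize(c['frame'][170:295,380:480],None,fx=4,fy=4),cv2.resize(s['frame'][230:355,125:225],None,fx=4,fy=4)])[:,:,::-1])"
```

```text
time: 24.65
tcp_pos: [0.3947, -0.3569, 0.1671]
orientation: [0.0, 0.998, -0.069, 0.0]
wrist_force: [0.1, -0.1, -9.4]
width: 0.0489
grip_force: 29.7
[ 0.3947 -0.3569  0.1671 -7.8618] [-0.6, 1.2, 68.5, 0.1]
```

View pics/f.png

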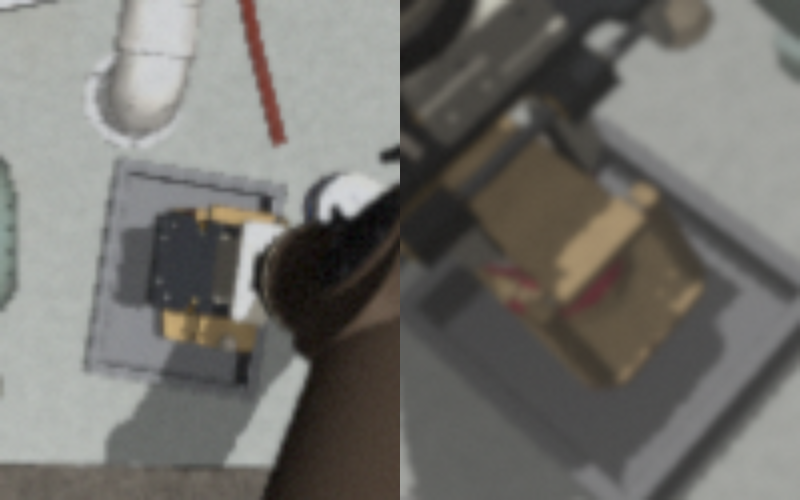

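The worn articulator is upright over the pan with its hinge toward the far wall, and clear of the rim. Lowering now.

```bash
python3 -m jog '[[[40,-0.5,1,12,0],[40,-0.5,1,28,0],[40,-0.5,1,42,0],[40,-0.5,1,52,0],[40,-0.5,1,58,0],[40,-0.5,1,61,0],[40,-0.5,1,63,0],[40,-0.5,1,64,0],[40,-0.5,1,65,0],[40,-0.5,1,65,0]]]'
```

```text
time: 26.0
tcp_pos: [0.3937, -0.3579, 0.1018]
orientation: [0.0, 0.998, -0.069, 0.0]
wrist_force: [0.1, 0.9, -9.3]
width: 0.0488
grip_force: 29.6
```

```bash
python3 -m jog '[[[40,0,0,0.5,0],[40,0,0,1,0],[40,0,0,1.5,0],[40,0,0,2,0],[40,0,0,2.5,0],[40,0,0,3,0],[40,0,0,3.3,0],[40,0,0,3.3,0],[40,0,0,3.3,0],[40,0,0,3.3,0]]]'
```

```text
time: 27.25
tcp_pos: [0.3939, -0.358, 0.0988]
orientation: [0.0, 0.998, -0.069, 0.0]
wrist_force: [-1.3, 2.3, 4.7]
width: 0.0494
grip_force: 30.3
```

```bash
python3 -m jog '[[[40,0,0,-0.3,0],[50,0,0,-0.3,0],[56,0,0,-0.3,0],[64,0,0,-0.3,0],[72,0,0,-0.3,0],[76,0,0,-0.3,0],[76,0,0,-0.3,0],[76,0,0,-0.3,0],[76,0,0,-0.3,0],[76,0,0,-0.3,0]]]'
```

```text
time: 28.5
tcp_pos: [0.3936, -0.3579, 0.0987]
orientation: [0.0, 0.998, -0.069, 0.0]
wrist_force: [-0.2, -0.2, 0.6]
width: 0.0761
grip_force: 0.0
```

```bash
python3 -m jog '[[[76,0,0,-5,0],[76,0,0,-20,0],[76,0,0,-50,0],[76,0,0,-100,0],[76,0,0,-150,0],[76,0,0,-200,0],[76,0,0,-240,0],[76,0,0,-260,0],[76,0,0,-260,0],[76,0,0,-260,0]]]'
python3 - <<'E'
from h import *
c=cam("top"); s=cam("side"); f=c["frame"][:,:,::-1]; hsv=cv2.cvtColor(np.ascontiguousarray(f),cv2.COLOR_BGR2HSV)
# sound ones: nut & tan centroid vs start
g0=cv2.imread("pics/top0.png"); h0=cv2.cvtColor(g0,cv2.COLOR_BGR2HSV)
tan=lambda h:((h[...,0]>8)&(h[...,0]<25)&(h[...,1]>80)&(h[...,2]>120)).astype(np.uint8)
for nm,(x0,x1,y0,y1) in dict(mid=(203,234,158,205),right=(234,266,142,190)).items():
    for h in(h0,hsv):
        m=tan(h)[y0:y1,x0:x1]; q=np.argwhere(m)[:,::-1]; print(nm,len(q),q.mean(0).round(2)+[x0,y0])
S=s["frame"]; m=tan(cv2.cvtColor(S,cv2.COLOR_RGB2HSV)); print("side tan px in pan area",m[250:360,125:235].sum())
m=tan(hsv)[195:285,385:470]; q=np.argwhere(m)[:,::-1]+[385,195]; print(len(q)); 
if len(q): print(q.min(0),q.max(0),cast(c,[q.mean(0)],.05).round(3))
E
```

```text
time: 29.75
tcp_pos: [0.3932, -0.3576, 0.3582]
orientation: [-0.0, 0.998, -0.069, -0.0]
wrist_force: [0.7, -0.0, -0.3]
width: 0.076
grip_force: 0.0
mid 503 [218.22 178.93]
mid 509 [218.58 178.6 ]
right 507 [249.55 164.07]
right 516 [249.58 164.09]
side tan px in pan area 367
246
[416 222] [438 255] [[ 0.397 -0.351  0.05 ]]
```

```bash
python3 -c "
from rig import arm
print(arm.job_done())"
```

```text
the job is handed in; nothing more can be done
None
```

The worn articulator was the one in the left bay: I rocked its upper arm left then right, set it down gently and upright in the repair pan, left the two sound ones standing about where they were (camera check: within about 1.5 mm), and handed the job in at about 30 s, with no verdict returned.

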